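# Snap the transport lid onto the open sample canister

## Task

Close the sample canister that still stands open with a tube in it: pick up the loose lid by its strap handle, set it on the canister's neck and press it straight down past the click until it is fully home. Keep hold of the handle and keep pressing down firmly after the click: the program finishes while the robot is still holding and pressing the lid. Leave the dropper bottle near the canisters, the tape roll and the oximeter where they are.

Things in the scene. Friction and masses are not known exactly. Their poses are not given: they have to be found in the camera images.
- lid_handle (a point): Centre of the loose grey plastic lid's handle bar. The level bar is 46 mm long (along x), 10 mm thick (along y) and 14 mm high, on two 8 mm posts at its ends (30 mm apart inside); 14 mm is open between the bar and the lid's flat top. z is the lid's axis, up. This point is 47 mm above the lid's lower rim.
- lid_rim (a point): Centre of the same lid's lower rim; it stands on this rim on the table. The lid is a round cap 66 mm across and 26 mm tall (handle not counted), about 60 g, hollow from below: a lip of 51 mm inner diameter at the rim, wider above. It fits the canister's neck at any turn.
- canister_mouth (a point): Centre of the rim of the open canister's neck, z up, 108 mm above the table. The canister is an upright white plastic cylinder of 62 mm diameter, screwed down by a round foot of 90 mm. Its neck is 47 mm in diameter; a sample tube stands inside, its cap 4 mm below the rim. With the lid fully home the handle's centre is 27 mm above this point.
- canister_seat (a point): Centre of that canister's shoulder, 88 mm above the table, where the lid's rim comes down. Four spring beads stick out of the neck: a lid lowered onto it stops on them, its rim 15 mm above this point; over the next 7 mm they resist with 5 to 14 N, then snap out and pull it down, until the rim meets the rigid shoulder. 15 to 25 N does it; keep about 10 N or more on it.
- closed_handle (a point): Centre of the handle bar of the second canister, the same kind but already closed with its lid (fixed, nothing to do there); it is 142 mm tall over the handle, 66 mm across at the lid, foot 90 mm. The centre is 135 mm above the table.
- dropper_bottle: The small brown dropper bottle with a black rubber top, loose, 33 mm across and 102 mm tall, the one nearer the robot (another stands far back); origin at the centre of its underside. To be left alone.
- tape_roll: Roll of white plaster tape lying flat, loose, 45 mm across and 30 mm tall; origin at the centre of its underside. To be left alone.
- finger_oximeter: Blue and white finger oximeter, loose, 33 x 58 x 30 mm; origin at the centre of its underside. To be left alone.

How it is judged:
By the outcome, as a careful person would: the job done as asked, in the order asked, and still so for the second after the job is handed in, while the arm keeps its last pose, push and grip.
It also fails if it takes over 40 s, if anything falls off the work surface, if the arm or the gripper's body presses on something with over 40 N, if the wrist force passes 120 N, or if a joint passes its speed limit or range.

## Robot

A 6-joint arm with a two-finger parallel gripper is mounted at the origin on a cart in front of the work surface, level with it; the furniture and walls round the work are solid. World frame = base frame: x ahead of the robot, y to its left, z up, the work surface at z = 0. Lengths are in mm, angles in rad, forces in N, time in s.
With the tool pointing down it reaches from about 250 to 775 mm from the base axis. Payload 4 kg.
Tool frame: the origin (TCP) lies on the front face of the gripper's body, between the roots of the fingers; the fingertips stand 73 mm ahead of it and the grasp point (between the pads) lies 54 mm ahead of it; z points along the fingers, y is the line along which they close (so a half turn about z gives the same grasp; the last joint's range is limited). The gripper opens to 85 mm and grips with 20 to 120 N. Pads are 22 mm wide; open, the fingers measure 114 mm over their backs; the gripper's body (76 mm by 85 mm) begins 54 mm behind the grasp point. The pads swing forward as they close: fully open they stand 13 mm farther back than shut.
Start: joints at [-1.223, 0.087, 1.371, -0, 1.684, -0.103], TCP at [239.624, -495.066, 303.941] pointing down, gripper open.
Joint ranges: [-3.1, 3.1], [-0.76, 2.03], [0.27, 2.55], [-1.08, 4.22], [0.17, 2.65], [-2.57, 2.57]. Speed limits (rad/s): [2.79, 2.79, 3.14, 3.14, 3.14, 3.14].

## Interface

Orientations are given as a 3x3 rotation matrix whose columns are the frame's x, y, z axes.
In Python, from bench import sensors, camera, camera_info, robot gives the robot as it stands. The module is installed in compiled form; this text tells all that it offers.
- The arm moves only by the shell command python3 -m crank 'ROWS' [FORCE]. ROWS is JSON, one flat list of numbers, 7 for each row, row after row: the turn, a rotation vector about the tool's x, y, z in units of 8 degrees (1.0 is 8 degrees), then the shift along the tool's x, y, z in m, then the closure, from 0 (fully open) to 1 (shut). In form: [rx, ry, rz, x, y, z, fingers, rx, ry, rz, x, y, z, fingers, ...]. A call has 1 to 12 rows; each row is the pose to reach, as a shift and turn from the pose commanded when the call began, along the tool's axes at that moment; what a row does not reach only later rows make up. A row lasts 1/10 s, in which the tool goes at most 50 mm and 8.59 degrees, less where a joint would pass 70% of its speed; a pose out of reach is approached as far as the arm can. A call with a gripper value outside its range is refused whole. The fingers move at their own pace and stop on an object; FORCE is the grip in N (left out, the last holds). Time passes only in rows, so rows that repeat a pose let the fingers close. It gives the time, the measured TCP pose, the force, the opening and the grip force at its end, in the units of the state.
- sensors.get_state(): the state, without advancing time (a new reading comes with each control period).
- camera(name): name is "side" or "top"; returns (picture, depth): 384x512x3 uint8, red, green, blue; 384x512 float32, mm along the optical axis (not along the pixel's ray), 0 where there is no reading.
- camera_info(name): a dict with "K" (3x3 intrinsics, pixels), "origin" and "attitude" of the camera in the world. Camera axes: x right, y down, z forward; pixel columns grow to the right and rows downward; lengths in mm; the calibration is good to about 2 mm. A picture is of the moment at which its call begins. camera_info takes no time and is no camera call.
- robot.hand_in(): hands the job in; it is judged then, once.
The state is a dict: "t": time; "q": joint angles; "joint_vel": joint speeds; "effort": joint torques, N m; "tool_pos": TCP position; "tool_rot": TCP orientation; "ft_force": force on the tool from outside, world axes, zero at the start; "torque": the same for the moment, N m; "opening": finger opening in mm; "grasp_force": force on a finger pad.
Only numpy, scipy, OpenCV 4.12 (cv2) and the standard library are available. Lean on these libraries where they do the work, as an engineer would, in place of code of your own. Each camera call takes 0.05 s, during which the arm holds its last target. There are 200 camera calls.

## Working session

There is one attempt and no reset: what is moved stays moved. The work goes in short steps, Python scripts to look and compute and a shell command to move; the robot and the scene stay as the last step left them, time stands still between calls to the robot, and variables do not carry over. Pictures are saved under pics/ and viewed, at most 10 in all, crops included, and the job is handed in when it is done.

```bash
mkdir -p pics; python3 - <<'E'
from bench import sensors,camera,camera_info
import cv2,numpy as np
for n in("side","top"):
    p,d=camera(n); cv2.imwrite(f"pics/{n}0.png",p[:,:,::-1]); np.savez(f"{n}0.npz",p=p,d=d)
    i=camera_info(n); print(n,{k:np.round(v,3).tolist() for k,v in i.items()},(d>0).mean())
s=sensors.get_state(); print(s)
E
```

```text
side {'K': [[429.055, 0.0, 257.168], [0.0, 429.055, 185.887], [0.0, 0.0, 1.0]], 'origin': [322.236, 678.877, 782.157], 'attitude': [[-0.948, -0.229, 0.222], [-0.319, 0.653, -0.687], [0.013, -0.722, -0.692]]} 0.994903564453125
top {'K': [[408.429, 0.0, 252.711], [0.0, 408.429, 185.612], [0.0, 0.0, 1.0]], 'origin': [399.061, -4.358, 995.595], 'attitude': [[-0.006, -0.988, 0.153], [-1.0, 0.009, 0.022], [-0.023, -0.153, -0.988]]} 0.9961090087890625
{'t': 0.1, 'q': array([-1.22312862e+00,  8.79151707e-02,  1.37209790e+00,  1.46919017e-05,
        1.68356815e+00, -1.03093522e-01]), 'joint_vel': array([ 0.00101618, -0.00157196, -0.00423534, -0.00056848, -0.00127765,
        0.00018084]), 'effort': array([ 1.26004736e-03, -3.53016365e+01, -3.14218462e+01, -2.66093639e-04,
        7.97107728e-03, -3.60149636e-05]), 'tool_pos': array([ 239.51196526, -494.79100175,  302.84003349]), 'tool_rot': array([[ 9.00115090e-01,  4.35651677e-01, -6.63791381e-04],
       [ 4.35652128e-01, -9.00113165e-01,  1.87456421e-03],
       [ 2.19169680e-04, -1.97650566e-03, -9.99998023e-01]]), 'ft_force': array([ 0.62653894, -0.90504955,  1.03156685]), 'torque': array([-0.02875629,  0.01543297, -0.01353556]), 'grasp_force': 0.0, 'opening': 85.60821119696281}
```

View pics/side0.png

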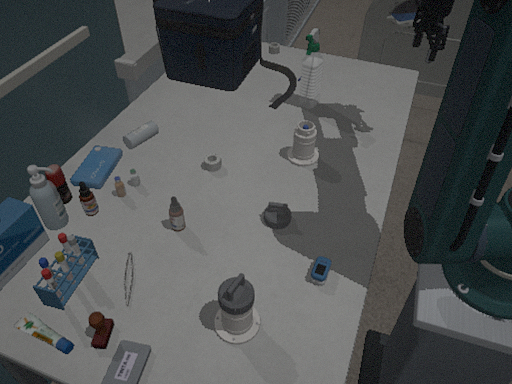

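View pics/top0.png

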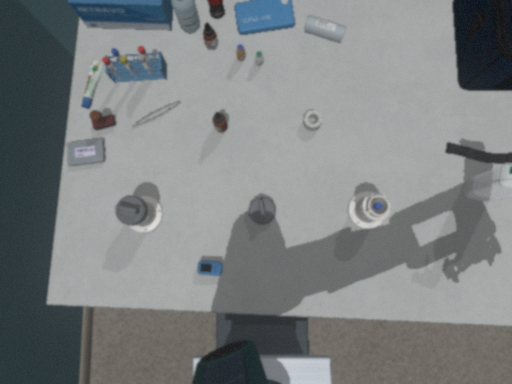

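The side view shows the loose lid at (277,214), the open canister with its mouth at (305,128), the closed canister at (237,300), the bottle at (177,213), the tape at (211,162) and the oximeter at (320,270). In the top view the lid is at (262,209), the open mouth at (376,206) and the closed canister at (131,210). I'll zoom in on the lid and the mouth.

```bash
cat > h.py <<'E'
import numpy as np,cv2
from bench import camera,camera_info
def snap(n,f):
    p,d=camera(n); np.savez(f,p=p,d=d); return p,d
def ray(n,u,v):
    i=camera_info(n); r=np.array(i["attitude"])@np.linalg.inv(i["K"])@[u,v,1.]
    return np.array(i["origin"],float),r/np.linalg.norm(r)
def plane(n,u,v,z):
    o,r=ray(n,u,v); return o+r*(z-o[2])/r[2]
def tri(a,b):
    (o1,r1),(o2,r2)=ray("side",*a),ray("top",*b)
    t=np.linalg.lstsq(np.c_[r1,-r2],o2-o1,rcond=None)[0]
    p,q=o1+t[0]*r1,o2+t[1]*r2
    return (p+q)/2,np.linalg.norm(p-q)
def px(n,P):
    i=camera_info(n); c=np.array(i["attitude"]).T@(np.array(P)-i["origin"]); c=i["K"]@c; return c[:2]/c[2]
def crop(p,u,v,w,s):  # gamma-lifted zoom, top-left (u,v)
    c=p[v:v+w,u:u+w]; c=(255*(c/255.)**.6).astype(np.uint8)
    return cv2.resize(c,(s,s),interpolation=cv2.INTER_CUBIC)[:,:,::-1]
E
python3 - <<'E'
from h import *
s=np.load("side0.npz")["p"];t=np.load("top0.npz")["p"]
a=np.vstack([np.hstack([crop(s,252,190,50,300),crop(t,237,184,50,300)]),np.hstack([crop(s,280,115,50,300),crop(t,345,180,50,300)])])
cv2.imwrite("pics/z1.png",a)
E
```

```text
(no output)
```

View pics/z1.png

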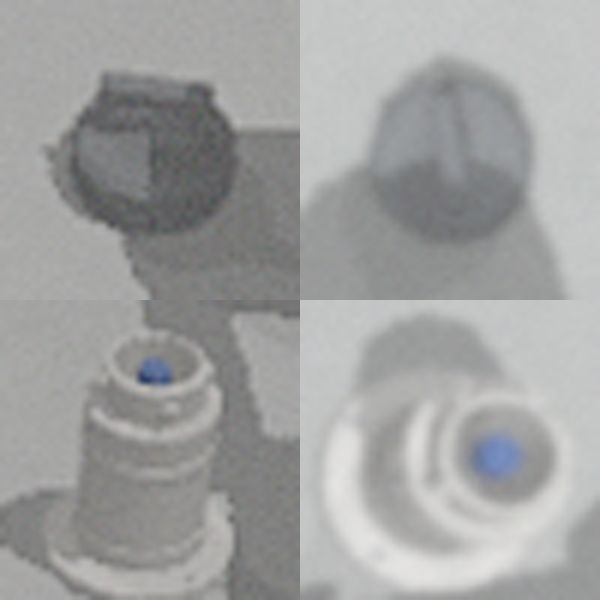

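The zoom shows the lid's bar at side (278,205) and top (262,205). The mouth rim is centred at side (306.7,125.8) and top (379,205.5). Next I'll triangulate these and check them against depth.

```bash
cat >> h.py <<'E'
def cloud(n,d,u0,u1,v0,v1):
    i=camera_info(n); v,u=np.mgrid[v0:v1,u0:u1]; z=d[v0:v1,u0:u1]
    c=np.linalg.inv(i["K"])@np.stack([u.ravel(),v.ravel(),np.ones(u.size)])*z.ravel()
    return (np.array(i["attitude"])@c).T+i["origin"]
E
python3 - <<'E'
from h import *
print("mouth",tri((306.7,125.8),(379.2,205.5)))
print("bar",tri((278.3,204.5),(261.8,205.3)))
for n,L,C in(("side",(252,302,190,240),(280,330,115,165)),("top",(237,287,184,234),(345,400,180,230))):
    d=np.load(n+"0.npz")["d"]
    P=cloud(n,d,*L); print(n,"table",np.median(P[P[:,2]<12][:,2]))
    b=P[(P[:,2]>40)&(P[:,2]<65)]; r=cv2.minAreaRect(b[:,:2].astype(np.float32)); w,V=np.linalg.eigh(np.cov(b[:,:2].T))
    print(" bar",len(b),b.mean(0).round(1),r,V[:,1],np.sqrt(w)*3.46)
    b=P[(P[:,2]>18)&(P[:,2]<32)]; print(" lidtop",len(b),cv2.minEnclosingCircle(b[:,:2].astype(np.float32)),np.median(b[:,2]))
    P=cloud(n,d,*C); b=P[(P[:,2]>100)&(P[:,2]<116)]; print(" mouth",len(b),cv2.minEnclosingCircle(b[:,:2].astype(np.float32)),np.percentile(b[:,2],[50,90]))
E
```

```text
mouth (array([ 489.82246221, -259.82046467,  104.16712449]), np.float64(2.182387117338083))
bar (array([494.47236756,  -4.79495649,  50.09345269]), np.float64(9.353621220658269))
side table 1.1586609151447078
 bar 123 [489.9  -1.3  50.9] ((490.5558166503906, -2.5482540130615234), (45.3469352722168, 14.2597017288208), 11.173047065734863) [-0.98609082 -0.16620739] [10.1985389  46.53025339]
 lidtop 358 ((490.09649658203125, -2.1491408348083496), 33.186397552490234) 26.562112173127957
 mouth 151 ((490.5603332519531, -255.82574462890625), 26.224634170532227) [105.87742483 109.59126861]
top table -1.457188536689273
 bar 84 [490.4  -3.6  51.6] ((490.9202575683594, -3.5456628799438477), (45.42188262939453, 9.777677536010742), 9.48193359375) [-0.98819058 -0.15322981] [10.08784377 45.75184396]
 lidtop 500 ((491.134765625, -3.404036045074463), 32.95390319824219) 24.007372584503514
 mouth 187 ((490.2385559082031, -257.0384826660156), 26.732019424438477) [104.578546  107.6845852]
```

```bash
python3 -m crank '[0,0,0.6,0.1,-0.08,0,0, 0,0,2.07,0.44,-0.333,0.12,0, 0,0,2.07,0.44,-0.333,0.12,0, 0,0,2.07,0.44,-0.333,0.12,0, 0,0,2.07,0.44,-0.333,0.12,0, 0,0,2.07,0.44,-0.333,0.12,0, 0,0,2.07,0.44,-0.333,0.12,0, 0,0,2.07,0.44,-0.333,0.12,0, 0,0,2.07,0.44,-0.333,0.12,0, 0,0,2.07,0.44,-0.333,0.12,0, 0,0,2.07,0.44,-0.333,0.12,0, 0,0,2.07,0.44,-0.333,0.12,0]' 80
python3 - <<'E'
from bench import sensors
s=sensors.get_state(); print(s["tool_pos"],s["tool_rot"],s["q"],s["joint_vel"])
E
```

```text
t: 1.3
tool_pos: [490.8, 0.2, 181.9]
tool_rot: [[0.986, 0.165, -0.003], [0.165, -0.986, 0.002], [-0.002, -0.002, -1.0]]
ft_force: [-0.7, -0.3, 0.1]
opening: 85.3
grasp_force: 0.0
[4.90769847e+02 2.41719759e-01 1.81939883e+02] [[ 0.98621222  0.16546376 -0.0026844 ]
 [ 0.16546904 -0.9862132   0.00187759]
 [-0.00233672 -0.00229589 -0.99999463]] [-1.15897944e-01  1.47060744e-02  1.69183961e+00  1.56839552e-03
  1.43793066e+00  1.28845701e+00] [ 0.28464616  0.18125745 -0.11443215 -0.04611845 -0.06214429  0.29707002]
```

```bash
python3 -m crank '[0,0,0,0,0,0,0, 0,0,0,0,0,0.04,0, 0,0,0,0,0,0.07,0, 0,0,0,0,0,0.079,0, 0,0,0,0,0,0.079,0, 0,0,0,0,0,0.079,0.3, 0,0,0,0,0,0.079,0.6, 0,0,0,0,0,0.079,1, 0,0,0,0,0,0.079,1, 0,0,0,0,0,0.079,1, 0,0,0,0,0,0.079,1, 0,0,0,0,0,0.079,1]' 80
```

```text
t: 2.5
tool_pos: [491.0, -3.8, 105.5]
tool_rot: [[0.987, 0.161, 0.001], [0.161, -0.987, -0.0], [0.001, 0.001, -1.0]]
ft_force: [0.1, -1.1, 2.9]
opening: 8.2
grasp_force: 78.5
```

```bash
python3 -m crank '[0,0,0,0,0,-0.03,1, 0,0,0,0,0,-0.07,1, 0,0,0,0,0,-0.115,1, 0,0,0,0,0.02,-0.135,1, 0,0,0,-0.01,0.06,-0.135,1, 0,0,0,-0.017,0.105,-0.135,1, 0,0,0,-0.025,0.15,-0.135,1, 0,0,0,-0.032,0.195,-0.135,1, 0,0,0,-0.038,0.23,-0.135,1, 0,0,0,-0.041,0.25,-0.135,1, 0,0,0,-0.041,0.25,-0.135,1, 0,0,0,-0.041,0.25,-0.135,1]'
python3 - <<'E'
from h import *
s,_=snap("side","side1.npz");t,_=snap("top","top1.npz")
cv2.imwrite("pics/z2.png",np.hstack([crop(s,255,75,100,400),crop(t,330,150,100,400)]))
E
```

```text
t: 3.7
tool_pos: [490.1, -256.8, 239.1]
tool_rot: [[0.987, 0.16, -0.001], [0.16, -0.987, 0.002], [-0.001, -0.002, -1.0]]
ft_force: [1.0, 0.7, -0.1]
opening: 8.4
grasp_force: 78.3
```

View pics/z2.png

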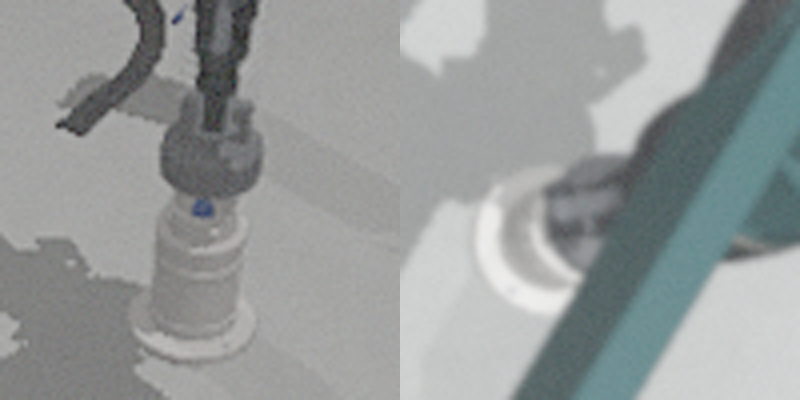

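The lid is held level above the neck, with the lid at about side (308,114) and the canister body at about (305,143). I'll compare their axes by fitting fixed-radius circles to the depth points on their walls.

```bash
python3 - <<'E'
from h import *
from scipy.optimize import least_squares
def fit(P,R):
    f=lambda c:np.hypot(*(P[:,:2]-c[:2]).T)-R
    r=least_squares(f,[490,-257],loss="soft_l1",f_scale=1.5); return r.x.round(2),len(P),np.median(abs(r.fun)).round(2)
def free(P):
    f=lambda c:np.hypot(*(P[:,:2]-c[:2]).T)-c[2]
    r=least_squares(f,[490,-257,30],loss="soft_l1",f_scale=1.5); return r.x.round(2)
for k in"01":
  for n,w in(("side",(270,340,90,175)),("top",(340,400,175,230))):
    P=cloud(n,np.load(n+k+".npz")["d"],*w); h=np.hypot(P[:,0]-490,P[:,1]+257); z=P[:,2]
    def S(a,b,r0,r1): return P[(z>a)&(z<b)&(h>r0)&(h<r1)]
    b=S(20,82,26,36); print(k,n,"body",fit(b,31),free(b))
    if k=="0": b=S(93,112,19,28); print("  neck",fit(b,23.5),free(b))
    else:
        b=S(138,156,27,39); print("  lid side",fit(b,33),free(b)); b=S(155,168,0,40); print("  lidtop z",np.median(b[:,2]) if len(b) else None)
# silhouettes in side view (columns), body vs lid: expected axis columns
for z in(45,65,147): print(z,px("side",(490.3,-257,z)))
E
```

```text
0 side body (array([ 491.09, -259.55]), 362, np.float64(0.92)) [ 490.8  -257.99   29.68]
  neck (array([ 490.1 , -256.97]), 166, np.float64(2.05)) [ 490.3  -256.53   21.67]
0 top body (array([ 492.19, -258.29]), 170, np.float64(0.4)) [ 491.84 -257.36   30.14]
  neck (array([ 490.78, -256.38]), 170, np.float64(2.08)) [ 491.03 -256.06   21.7 ]
1 side body (array([ 491.05, -259.36]), 366, np.float64(0.96)) [ 490.75 -257.57   29.51]
  lid side (array([ 489.49, -257.16]), 155, np.float64(1.04)) [ 489.5  -257.26   33.08]
  lidtop z 160.12158465191987
1 top body (array([ 492.16, -258.35]), 154, np.float64(0.34)) [ 491.85 -257.44   30.17]
  lid side (array([ 490.05, -256.  ]), 60, np.float64(0.63)) [ 490.33 -254.41   31.88]
  lidtop z 157.9564315571891
45 [303.92299822 143.72728987]
65 [304.56660923 137.96470667]
147 [307.37165023 112.84972006]
```

```bash
python3 -m crank '[0,0,0,0.0007,0.0006,0.01,1, 0,0,0,0.0007,0.0006,0.02,1, 0,0,0,0.0007,0.0006,0.023,1, 0,0,0,0.0007,0.0006,0.025,1, 0,0,0,0.0007,0.0006,0.026,1, 0,0,0,0.0007,0.0006,0.027,1, 0,0,0,0.0007,0.0006,0.028,1, 0,0,0,0.0007,0.0006,0.028,1]'
```

```text
t: 4.6
tool_pos: [491.2, -257.5, 212.1]
tool_rot: [[0.987, 0.161, 0.0], [0.161, -0.987, -0.0], [0.0, 0.0, -1.0]]
ft_force: [0.4, 0.2, -0.5]
opening: 8.1
grasp_force: 78.3
```

```bash
python3 -m crank '[0,0,0,0,0,0.001,1, 0,0,0,0,0,0.002,1, 0,0,0,0,0,0.003,1, 0,0,0,0,0,0.004,1, 0,0,0,0,0,0.004,1]' 100
```

```text
t: 5.1
tool_pos: [491.4, -257.8, 208.4]
tool_rot: [[0.987, 0.161, 0.001], [0.161, -0.987, -0.001], [0.001, 0.001, -1.0]]
ft_force: [0.3, -0.7, 1.0]
opening: 7.6
grasp_force: 102.1
```

```bash
python3 -m crank '[0,0,0,0,0,0.001,1, 0,0,0,0,0,0.002,1, 0,0,0,0,0,0.003,1, 0,0,0,0,0,0.004,1, 0,0,0,0,0,0.004,1]' 110
```

```text
t: 5.6
tool_pos: [491.9, -258.0, 207.0]
tool_rot: [[0.987, 0.161, 0.004], [0.161, -0.987, -0.003], [0.003, 0.003, -1.0]]
ft_force: [-0.9, -0.2, 8.9]
opening: 7.4
grasp_force: 110.2
```

```bash
python3 -m crank '[0,0,0,0,0,0.001,1, 0,0,0,0,0,0.002,1, 0,0,0,0,0,0.003,1, 0,0,0,0,0,0.004,1, 0,0,0,0,0,0.005,1, 0,0,0,0,0,0.006,1, 0,0,0,0,0,0.006,1]' 120
```

```text
t: 6.3
tool_pos: [490.7, -257.2, 196.3]
tool_rot: [[0.987, 0.161, -0.002], [0.161, -0.987, 0.001], [-0.002, -0.002, -1.0]]
ft_force: [1.6, -1.7, -4.8]
opening: 7.5
grasp_force: 117.5
```

```bash
python3 -m crank '[0,0,0,0,0,0.002,1, 0,0,0,0,0,0.004,1, 0,0,0,0,0,0.006,1, 0,0,0,0,0,0.008,1, 0,0,0,0,0,0.008,1, 0,0,0,0,0,0.008,1]' 120
```

```text
t: 6.9
tool_pos: [491.0, -257.2, 193.6]
tool_rot: [[0.987, 0.161, 0.001], [0.161, -0.987, -0.001], [0.001, 0.001, -1.0]]
ft_force: [-5.6, 3.1, 12.8]
opening: 7.4
grasp_force: 120.0
```

```bash
python3 -m crank '[0,0,0,-0.0004,-0.0003,0.001,1, 0,0,0,-0.0007,-0.0006,0.002,1, 0,0,0,-0.0007,-0.0006,0.003,1, 0,0,0,-0.0007,-0.0006,0.003,1, 0,0,0,-0.0007,-0.0006,0.003,1, 0,0,0,-0.0007,-0.0006,0.003,1]' 120
python3 - <<'E'
from h import *
s,d=snap("side","side2.npz");t,_=snap("top","top2.npz")
cv2.imwrite("pics/z3.png",np.hstack([crop(s,255,75,100,400),crop(t,330,150,100,400)]))
E
```

```text
t: 7.5
tool_pos: [490.9, -257.1, 193.5]
tool_rot: [[0.987, 0.161, 0.004], [0.161, -0.987, -0.003], [0.004, 0.003, -1.0]]
ft_force: [-7.1, 3.7, 19.9]
opening: 7.3
grasp_force: 121.3
```

View pics/z3.png

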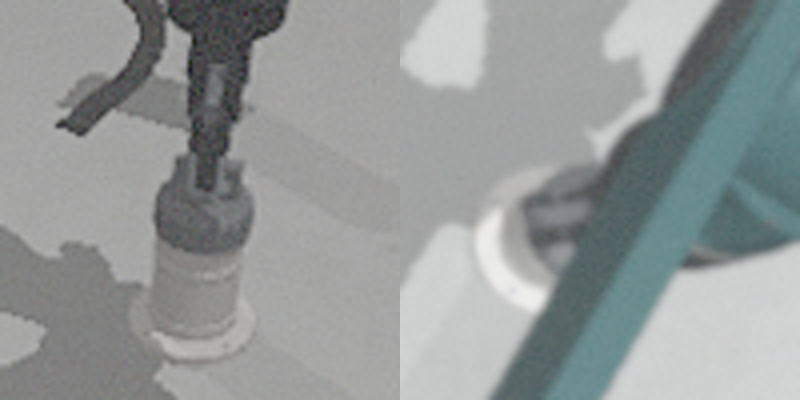

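The side view shows the lid fully seated, rim on the shoulder at crop (203,245), and level. The tool rose 88 mm overall, which matches the seat height, and it is pressing with about 20 N.

```bash
python3 -c "
from bench import robot,sensors
s=sensors.get_state();print(s['ft_force'],s['tool_pos'],s['grasp_force']);print(robot.hand_in())"
```

```text
[-6.40446115  3.36772842 21.52962078] [ 490.84645106 -257.07598886  193.5476417 ] 121.28697037696838
the job is handed in; nothing more can be done
None
```

The open canister is closed: the lid is clicked fully home on the shoulder, and I handed the job in at about 7.6 s with the gripper still holding the handle and pressing down with about 21 N.

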